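Sweep loose vial caps off the sorting board into the trough

ROBOT

A 7-joint arm with a two-finger parallel gripper is mounted at the origin on the work surface. World frame = base frame: x ahead of the robot, y to its left, z up, the work surface at z = 0. Lengths are in mm, angles in rad, forces in N, time in s.
With the tool pointing down it reaches from about 400 to 750 mm from the base axis. Payload 19.5 kg.
Tool frame: the origin (TCP) lies midway between the tips of the shut fingers; the grasp point (between the pads) lies 19 mm behind it (ctrl.grip_point_offset is the distance from the TCP to the grasp point, in mm); z points along the fingers, y is the line along which they close (so a half turn about z gives the same grasp; the last joint's range is limited). The gripper opens to 85 mm and grips with 20 to 120 N. Pads are 22 mm wide; open, the fingers measure 114 mm over their backs; the gripper's body (76 mm by 85 mm) begins 54 mm behind the grasp point. The pads swing forward as they close: fully open they stand 13 mm farther back than shut.
Start: joints at [-1.217, 0.707, -0.028, 1.485, 0.022, 0.951, -0.075], TCP at [221.675, 530.524, 231.268] pointing down, gripper open.
Joint ranges: [-2.71, 2.71], [-0.32, 2.16], [-1.57, 1.52], [0, 2.45], [-1.46, 4.6], [0, 2.02], [-2.83, 2.83]. Speed limits (rad/s): [1.89, 1.89, 2.57, 2.57, 3.01, 3.01, 3.01].

INTERFACE

Orientations are given as a unit quaternion [x, y, z, w].
In Python, from workcell import ctrl gives the robot as it stands.
- The arm moves only by the tool send_rows, never from a script. Its argument "series" is a list that holds one entry, the list of rows, each a list of 7 numbers: the turn, a rotation vector about the world's x, y, z in degrees, then the shift along the world's x, y, z in m, then the opening, from 0 (shut) to 1 (fully open). A call has 1 to 20 rows; each row is the pose to reach, as a shift and turn from the pose commanded when the call began; what a row does not reach only later rows make up. A row lasts 1/8 s, in which the tool goes at most 62.5 mm and 10.7 degrees, less where a joint would pass 70% of its speed; a pose out of reach is approached as far as the arm can. A call with a gripper value outside its range is refused whole. The fingers move at their own pace and stop on an object; "newtons" is the grip in N (left out, the last holds). Time passes only in rows, so rows that repeat a pose let the fingers close. It gives the time, the measured TCP pose, the force, the opening and the grip force at its end, in the units of the state.
- ctrl.read_state(): the state, without advancing time (a new reading comes with each control period).
- ctrl.get_image(name): name is "scene" or "top" or "wrist"; returns a dict with "color" (400x640x3 uint8, blue, green, red), "vfov" (degrees; the focal length in pixels is half the picture's height over the tangent of half this angle, whatever the lens; pixels are square), "cx", "cy" (the principal point, pixels), "rvec" (rotation vector, rad) and "tvec" (3), from world to camera coordinates, as OpenCV has them; the wrist camera has in their place "hand_eye" (4x4, takes a point from camera to tool coordinates, whose origin is the TCP and whose axes are the flange's). Camera axes: x right, y down, z forward; pixel columns grow to the right and rows downward; lengths in mm; the calibration is good to about 2 mm. A picture is of the moment at which its call begins: read the wrist's pose just before it. There is no depth.
- ctrl.finish_job(): hands the job in; it is judged then, once.
Trained networks look in the newest picture that a camera, given by its name, has taken for a name from the list of things; names that differ only in an ending like _2 or _b are one class to them, and where a whole thing is asked for, a point or a joint stands for the part that bears it (a point fixed in the world has none). Each returns a list of dicts, best first, with "confidence" (0 to 1); they miss things now and then, are a little off and sometimes report something else, mostly with a low value. They report only what shows in the picture. A call takes as long as a camera call.
- ctrl.outline_of(camera, label): "mask" (400x640 bool, what is visible of it) and "box" ([left, top, right, bottom] in pixels, round what is visible of it).
- ctrl.spot_point(camera, label): "location" ([column, row] in pixels: a listed point, or the origin of a listed thing).
The state is a dict: "time_s": time; "qpos": joint angles; "qvel": joint speeds; "joint_torque": joint torques, N m; "ee_pos": TCP position; "orientation": TCP orientation; "contact_force": force on the tool from outside, world axes, zero at the start; "moment": the same for the moment, N m; "gripper_width": finger opening in mm; "finger_force": force on a finger pad.
Only numpy, scipy, OpenCV 4.12 (cv2) and the standard library are available. Lean on these libraries where they do the work, as an engineer would, in place of code of your own. Each camera call takes 0.05 s, during which the arm holds its last target. There are 200 camera calls.

TASK

Clear the sorting board beside the microscope: sweep the three loose black vial caps along the board and over its open edge into the metal trough, pushing them along and not lifting them. Leave the two capped specimen vials standing where they are among them, and leave everything else on the desk alone.

Things in the scene. Friction and masses are not known exactly. Their poses are not given: they have to be found in the camera images.
- station: Fixed cream-white sorting board, 270 mm along its x, 260 mm along its y; flat top 30 mm above the desk. Origin on the desk under its centre. Its y axis points (to the robot's left, within 0.22 rad) across the board to the open edge at y = +130 mm, where the trough begins. Edges x = +/-135 mm have a rim 8 mm wide, 8 mm high; the edge y = -130 mm has none and drops to the desk.
- trough (a point): Centre of the inner floor of the aluminium trough fixed along the board's +y edge: 4 mm above the desk, 172 mm from the station's origin along its y, same axes. Inside 258 mm along x, 84 mm along y. The board is its near side: no lip, a 26 mm drop from the board's edge. Its other three walls, 6 mm thick, rise to 55 mm above the desk.
- lanes (a point): Middle of the board's top (z = 30 mm), station's axes. Three loose caps and two capped vials lie in five lanes along y, one in each, in random order: x within about 4 mm of -94, -47, 0, 47, 94 mm; y between about -95 and +30 mm. Lanes run clear to the open edge, so a straight push along y in a cap's lane passes the others.
- cap0: A loose black plastic vial cap, a ribbed disc 28 mm in diameter and 14 mm high, about 12 g, lying on the board. Origin at the centre of its underside. It slides when pushed from the side near the board.
- cap1: A loose black plastic vial cap, a ribbed disc 28 mm in diameter and 14 mm high, about 12 g, lying on the board. Origin at the centre of its underside. It slides when pushed from the side near the board.
- cap2: A loose black plastic vial cap, a ribbed disc 28 mm in diameter and 14 mm high, about 12 g, lying on the board. Origin at the centre of its underside. It slides when pushed from the side near the board.
- vial0: A capped specimen vial standing upright on the board: clear glass 25 mm in diameter and 26 mm high with the same black cap on it (28 mm in diameter, 40 mm high in all), about 30 g, easily tipped. Origin at the centre of its underside. To be left standing.
- vial1: A capped specimen vial standing upright on the board: clear glass 25 mm in diameter and 26 mm high with the same black cap on it (28 mm in diameter, 40 mm high in all), about 30 g, easily tipped. Origin at the centre of its underside. To be left standing.
- bottle: Clear plastic bottle of hand gel, 48 mm in diameter, 120 mm high, standing on the desk to the right of the station. Origin at the centre of its underside. To be left alone.
- jar: Glass jar with a black lid, 60 mm in diameter, 75 mm high, standing on the desk at the left, near the robot. Origin at the centre of its underside. To be left alone.
- bowl: White ceramic bowl, 110 mm across, 50 mm high, on the desk to the left of the trough. Origin at the centre of its underside. To be left alone.
- brush: Small brush, 170 mm long, lying on the desk at the right. To be left alone.
- forceps: Closed steel forceps, 120 mm long, 6 mm high, lying on the desk at the right, near the robot. To be left alone.

How it is judged (in metres and radians):
At the end, for the whole second after the job is handed in: All three loose caps lie at rest inside the trough, below its walls (each cap's centre at least 5 mm past the board's edge, either way up), and both capped vials stand upright (within 0.2 rad) within 15 mm of where they stood (y of cap0 in the frame of trough between -0.037 and 0.045 m and x of cap0 in the frame of trough between -0.13 and 0.13 m and z of cap0 in the frame of trough between -0.01 and 0.035 m and linear speed of each of cap0, cap1, cap2 below 0.03 m/s and y of cap1 in the frame of trough between -0.037 and 0.045 m and x of cap1 in the frame of trough between -0.13 and 0.13 m and z of cap1 in the frame of trough between -0.01 and 0.035 m and y of cap2 in the frame of trough between -0.037 and 0.045 m and x of cap2 in the frame of trough between -0.13 and 0.13 m and z of cap2 in the frame of trough between -0.01 and 0.035 m and distance of each of vial0, vial1 from where it was at the start of the episode below 0.015 m and angle between each of vial0, vial1's own z axis and vertical below 0.2 rad); the robot touches nothing.
It fails at once if a cap is lifted off the board (its underside more than 18 mm above the board's top) instead of being swept (height (world z) of any of cap0, cap1, cap2 above 0.048 m).
It fails at once if a capped vial is moved more than 15 mm or tipped (distance of any of vial0, vial1 from where it was at the start of the episode above 0.015 m or angle between any of vial0, vial1's own z axis and vertical above 0.3 rad).
It fails at once if the bottle, jar, bowl, brush or forceps is moved more than 20 mm (distance of any of bottle, jar, bowl, brush, forceps from where it was at the start of the episode above 0.02 m).
It also fails if it takes over 58 s, if anything falls off the work surface, if the arm or the gripper's body presses on something with over 40 N, if the wrist force passes 120 N, or if a joint passes its speed limit or range.

## Working session

There is one attempt and no reset: what is moved stays moved. The work goes in short steps, Python scripts to look and compute and a tool call to move; the robot and the scene stay as the last step left them, time stands still between calls to the robot, and variables do not carry over. Pictures are saved under pics/ and viewed, at most 10 in all, crops included, and the job is handed in when it is done.

Besides the shell and the picture viewer there is one more tool, called in YAML: its name, and indented under it one key for each argument. send_rows: Moves the arm, as the interface text tells. Its arguments: {"type":"object","properties":{"series":{"type":"array","items":{"type":"array","items":{"type":"array","items":{"type":"number"}}}},"newtons":{"type":"number"}},"required":["series"]}

```bash
mkdir -p pics
cat > h.py <<'E'
import numpy as np, cv2
from workcell import ctrl
def cam(im):
    h=im["color"].shape[0]; f=h/2/np.tan(np.radians(im["vfov"])/2)
    K=np.array([[f,0,im["cx"]],[0,f,im["cy"]],[0,0,1.]])
    return K,cv2.Rodrigues(np.array(im["rvec"],float))[0],np.array(im["tvec"],float).ravel()
def ray(im,p,z):
    K,R,t=cam(im); d=R.T@np.linalg.solve(K,[p[0],p[1],1]); c=-R.T@t
    return c+d*(z-c[2])/d[2]
E
python3 - <<'E'
from h import *
s=ctrl.read_state(); print(s["ee_pos"],s["orientation"],s["time_s"])
for n in ("top","scene"):
    im=ctrl.get_image(n); cv2.imwrite(f"pics/{n}.png",im["color"])
    K,R,t=cam(im); print(n,(-R.T@t).round(),im["vfov"])
    for l,z in (("station",0),("trough",4),("lanes",30),("cap0",30),("vial0",30),("bottle",0),("jar",0),("bowl",0)):
        for d in ctrl.spot_point(n,l)[:5]:
            print(l,round(d["confidence"],2),np.round(d["location"]),ray(im,d["location"],z).round())
E
```

```text
[221.57469156 530.32966631 230.86118333] [ 1.96579598e-01  9.80487735e-01 -5.04372929e-04 -9.32632726e-05] 0.0
top [ 280.  -22. 1315.] 50.918697755523844
station 0.55 [332. 200.] [546. -45.   0.]
station 0.17 [453. 177.] [ 625. -435.    0.]
trough 0.67 [278. 196.] [558. 127.   4.]
trough 0.59 [332. 211.] [509. -46.   4.]
lanes 0.56 [330. 195.] [555. -40.  30.]
cap0 0.49 [343. 170.] [637. -80.  30.]
cap0 0.47 [334. 210.] [506. -51.  30.]
cap0 0.47 [359. 227.] [ 456. -129.   30.]
vial0 0.6 [350. 186.] [ 585. -100.   30.]
vial0 0.51 [357. 204.] [ 528. -124.   30.]
bottle 0.8 [449. 180.] [ 613. -423.    0.]
jar 0.87 [175. 260.] [351. 444.   0.]
bowl 0.8 [194. 201.] [537. 397.   0.]
scene [ 912. -578.  767.] 57.29112405332545
station 0.61 [327. 229.] [533. -49.   0.]
trough 0.68 [182. 323.] [ 427. -455.    4.]
trough 0.63 [364. 193.] [544. 125.   4.]
lanes 0.66 [330. 223.] [540. -47.  30.]
cap0 0.46 [352. 244.] [628. -73.  30.]
vial0 0.58 [312. 242.] [ 541. -127.   30.]
vial0 0.58 [330. 245.] [ 584. -109.   30.]
bottle 0.62 [248. 363.] [ 606. -432.    0.]
jar 0.83 [364. 127.] [363. 430.   0.]
bowl 0.55 [400. 147.] [528. 396.   0.]
```

Run:
```python
import cv2
a=cv2.imread("pics/top.png")[120:280,230:400]; cv2.imwrite("pics/topc.png",cv2.resize(a,None,fx=3.7,fy=3.7,interpolation=2))
a=cv2.imread("pics/scene.png")[150:330,220:440]; cv2.imwrite("pics/scenec.png",cv2.resize(a,None,fx=3.3,fy=3.3,interpolation=2))
```

```text
(no output)
```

View pics/topc.png

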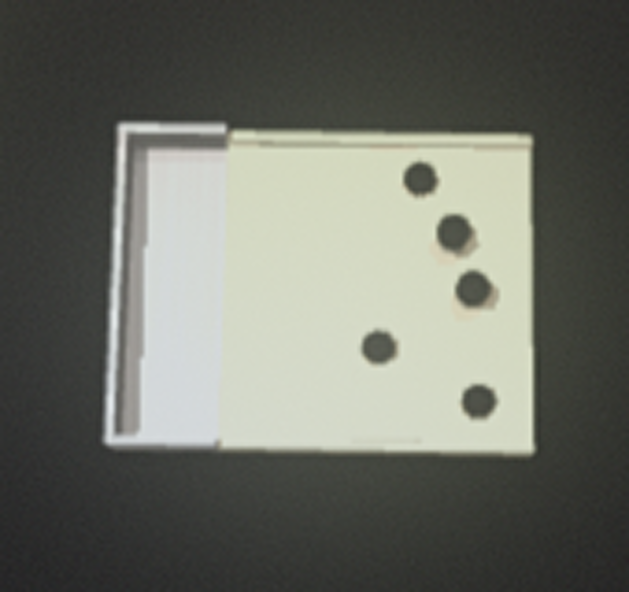

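View pics/scenec.png

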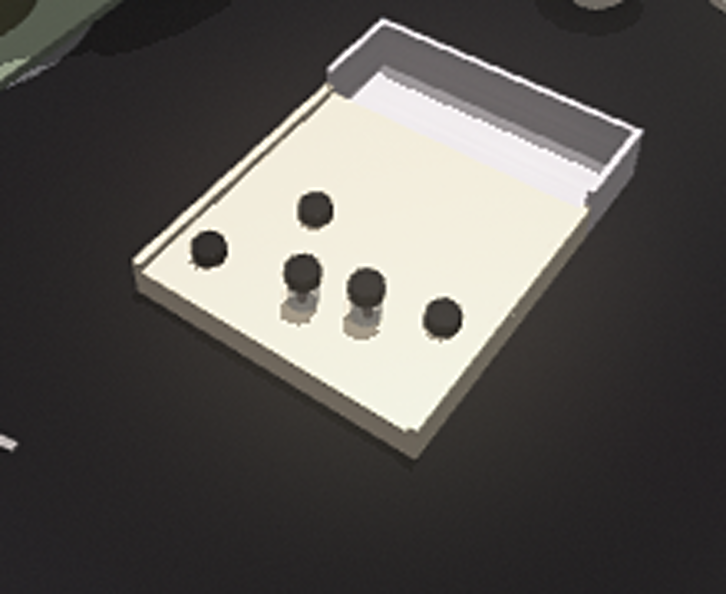

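The board holds three flat caps, at crop pixels (420,179), (379,347) and (478,401). Two taller vials stand at (454,232) and (473,289). The scene view confirms which is which. Next I'll refine the centres and the board axes.

Run:
```python
from h import *
im=ctrl.get_image("top"); g=im["color"].max(2)
c=lambda p:(p[0]/3.7+230-.4,p[1]/3.7+120-.4)
cor=[ray(im,c(p),z)[:2] for p,z in (((231,131),38),((531,135),38),((534,453),38),((219,447),38))]
cor=np.array(cor); print(cor.round())
o=cor.mean(0); ay=((cor[0]-cor[1])+(cor[3]-cor[2])); th=np.arctan2(-ay[0],ay[1]); 
ax=(cor[0]-cor[3])+(cor[1]-cor[2]); print("o",o.round(1),"th",th,np.arctan2(ax[1],ax[0]), np.linalg.norm(ay)/2,np.linalg.norm(ax)/2)
R=np.array([[np.cos(th),-np.sin(th)],[np.sin(th),np.cos(th)]])
n,l,st,ce=cv2.connectedComponentsWithStats((g[150:245,285:372]<105).astype(np.uint8))
for i in range(1,n):
    if 40<st[i,4]<200:
        p=ce[i]+[285,150]
        for z in (42,66):
            w=ray(im,p,z)[:2]; print(st[i,4],(p).round(1),z,w.round(1),"station",(R.T@(w-o)).round(1))
cv2.imwrite("pics/full.png",ctrl.get_image("scene")["color"])
```

```text
[[ 682.   83.]
 [ 681. -174.]
 [ 409. -173.]
 [ 411.   86.]]
o [545.7 -44.6] th -0.007693774291826511 -0.008782420833833182 257.9029922318528 271.59639015072804
51 [343.2 167.8] 42 [640.3 -79.4] station [ 94.9 -34.1]
51 [343.2 167.8] 66 [633.5 -78.4] station [ 88.1 -33. ]
56 [352.3 182.4] 42 [ 593.5 -107.6] station [ 48.3 -62.6]
56 [352.3 182.4] 66 [ 587.6 -106. ] station [ 42.4 -61.1]
56 [357.4 197.8] 42 [ 544.8 -123.4] station [ -0.2 -78.8]
56 [357.4 197.8] 66 [ 539.9 -121.5] station [ -5.2 -76.9]
47 [331.7 213.4] 42 [495.  -44.2] station [-50.7   0.1]
47 [331.7 213.4] 66 [490.9 -43.7] station [-54.7   0.5]
50 [358.8 227.9] 42 [ 450.9 -127.1] station [-94.1 -83.2]
50 [358.8 227.9] 66 [ 447.7 -125.1] station [-97.4 -81.2]
```

View pics/full.png

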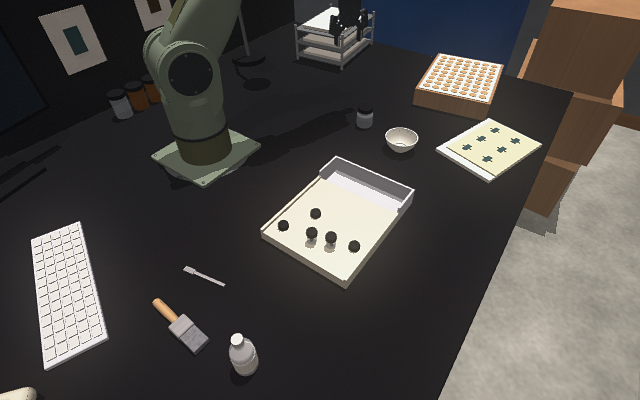

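The full scene shows nothing between the gripper (345,20) and the board, and the yaw is about 0. I'll sweep with the fingers slightly open, so the two tips cradle each cap. First I go above and behind the middle cap.

send_rows:
  series:
    - [[0,0,-67.8,0.2734,-0.6113,0,0.14],[0,0,-67.8,0.2734,-0.6113,0,0.14],[0,0,-67.8,0.2734,-0.6113,0,0.14],[0,0,-67.8,0.2734,-0.6113,0,0.14],[0,0,-67.8,0.2734,-0.6113,0,0.14],[0,0,-67.8,0.2734,-0.6113,0,0.14],[0,0,-67.8,0.2734,-0.6113,0,0.14],[0,0,-67.8,0.2734,-0.6113,0,0.14],[0,0,-67.8,0.2734,-0.6113,0,0.14],[0,0,-67.8,0.2734,-0.6113,0,0.14],[0,0,-67.8,0.2734,-0.6113,0,0.14],[0,0,-67.8,0.2734,-0.6113,0,0.14],[0,0,-67.8,0.2734,-0.6113,0,0.14],[0,0,-67.8,0.2734,-0.6113,0,0.14],[0,0,-67.8,0.2734,-0.6113,0,0.14],[0,0,-67.8,0.2734,-0.6113,0,0.14],[0,0,-67.8,0.2734,-0.6113,-0.06,0.14],[0,0,-67.8,0.2734,-0.6113,-0.121,0.14],[0,0,-67.8,0.2734,-0.6113,-0.121,0.14],[0,0,-67.8,0.2734,-0.6113,-0.121,0.14]]

```text
time_s: 3.5
ee_pos: [495.8, -80.9, 112.3]
orientation: [0.71, 0.704, 0.001, 0.001]
contact_force: [-1.1, 0.3, -0.1]
gripper_width: 12.3
finger_force: 0.0
```

Run:
```python
from h import *
from scipy.spatial.transform import Rotation as Ro
s=ctrl.read_state(); im=ctrl.get_image("wrist"); cv2.imwrite("pics/w1.png",im["color"])
T=np.eye(4); T[:3,:3]=Ro.from_quat(s["orientation"]).as_matrix(); T[:3,3]=s["ee_pos"]
T=T@np.array(im["hand_eye"]); f=200/np.tan(np.radians(im["vfov"])/2)
for l,z in(("cap0",30),("vial0",30)):
  for d in ctrl.spot_point("wrist",l)[:4]:
    u,v=d["location"]; r=T[:3,:3]@[(u-im["cx"])/f,(v-im["cy"])/f,1]; print(l,d["confidence"],(u,v),(T[:3,3]+r*(z-T[2,3])/r[2]).round(1))
```

```text
cap0 0.89 (252.9, 264.5) [ 449.7 -127.8   30. ]
cap0 0.85 (535.1, 200.8) [640.9 -81.6  30. ]
cap0 0.67 (312.6, 148.2) [493.  -45.1  30. ]
vial0 0.74 (380.0, 255.7) [ 539.3 -121.6   30. ]
```

View pics/w1.png

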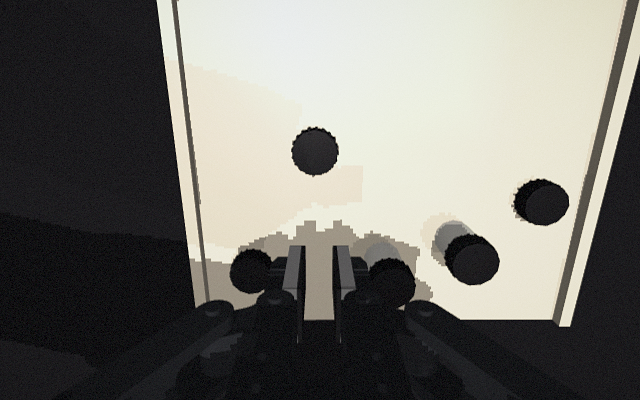

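Wrist picture: the middle cap (315,150) sits ahead of the fingers, and both vials are to the right, at (390,280) and (470,258). All positions agree within 2 mm. Now I push the first cap.

send_rows:
  series:
    - [[0,0,0,-0.002,0,-0.04,0.14],[0,0,0,-0.002,0,-0.077,0.14],[0,0,0,-0.002,0,-0.077,0.14],[0,0,0,-0.002,0.01,-0.077,0.14],[0,0,0,-0.002,0.02,-0.077,0.14],[0,0,0,-0.002,0.032,-0.077,0.14],[0,0,0,-0.002,0.044,-0.077,0.14],[0,0,0,-0.002,0.056,-0.077,0.14],[0,0,0,-0.001,0.068,-0.077,0.14],[0,0,0,-0.001,0.08,-0.077,0.14],[0,0,0,-0.001,0.092,-0.077,0.14],[0,0,0,-0.001,0.104,-0.077,0.14],[0,0,0,-0.001,0.116,-0.077,0.14],[0,0,0,-0.001,0.128,-0.077,0.14],[0,0,0,-0.001,0.14,-0.077,0.14],[0,0,0,-0.001,0.152,-0.077,0.14],[0,0,0,-0.001,0.164,-0.077,0.14],[0,0,0,-0.001,0.176,-0.077,0.14],[0,0,0,-0.001,0.176,-0.077,0.14],[0,0,0,-0.001,0.176,-0.03,0.14]]

```text
time_s: 6.15
ee_pos: [493.0, 94.6, 79.0]
orientation: [0.71, 0.704, -0.002, -0.001]
contact_force: [0.6, 0.3, 1.7]
gripper_width: 12.0
finger_force: 0.0
```

Run:
```python
from h import *
im=ctrl.get_image("top"); 
cv2.imwrite("pics/t2.png",cv2.resize(im["color"][120:280,230:400],None,fx=3.5,fy=3.5,interpolation=2))
for l in("cap0","vial0"):
  for d in ctrl.spot_point("top",l)[:4]: print(l,d["confidence"],ray(im,d["location"],30).round())
```

```text
cap0 0.73 [ 379. -335.   30.]
cap0 0.56 [ 456. -126.   30.]
cap0 0.54 [643. -92.  30.]
vial0 0.66 [ 540. -124.   30.]
vial0 0.62 [ 587. -109.   30.]
```

View pics/t2.png

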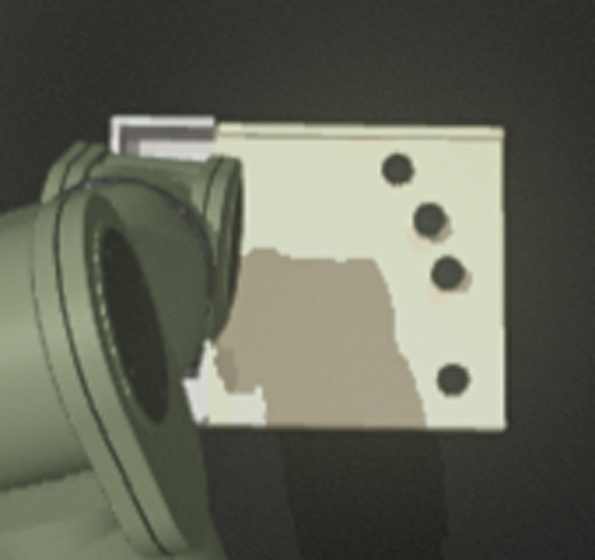

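The middle cap has left the board and the vials (430,220) and (447,273) haven't moved. Next is the near cap at (453,378).

send_rows:
  series:
    - [[0,0,0,0,0,0.03,0.14],[0,0,0,-0.044,-0.05,0.03,0.14],[0,0,0,-0.044,-0.262,0.03,0.14],[0,0,0,-0.044,-0.262,0.03,0.14],[0,0,0,-0.044,-0.262,0.03,0.14],[0,0,0,-0.044,-0.262,0.03,0.14],[0,0,0,-0.044,-0.262,0.03,0.14],[0,0,0,-0.044,-0.262,0,0.14],[0,0,0,-0.044,-0.262,-0.03,0.14],[0,0,0,-0.044,-0.262,-0.047,0.14],[0,0,0,-0.044,-0.262,-0.047,0.14]]

```text
time_s: 7.68
ee_pos: [449.5, -165.8, 32.1]
orientation: [0.71, 0.704, -0.0, -0.001]
contact_force: [-0.2, -0.5, 1.5]
gripper_width: 12.2
finger_force: 0.0
```

send_rows:
  series:
    - [[0,0,0,0,0.01,0,0.14],[0,0,0,0,0.02,0,0.14],[0,0,0,0,0.034,0,0.14],[0,0,0,0,0.049,0,0.14],[0,0,0,0,0.064,0,0.14],[0,0,0,0,0.079,0,0.14],[0,0,0,0,0.094,0,0.14],[0,0,0,0.001,0.109,0,0.14],[0,0,0,0.001,0.124,0,0.14],[0,0,0,0.001,0.139,0,0.14],[0,0,0,0.001,0.154,0,0.14],[0,0,0,0.001,0.169,0,0.14],[0,0,0,0.001,0.184,0,0.14],[0,0,0,0.002,0.199,0,0.14],[0,0,0,0.002,0.214,0,0.14],[0,0,0,0.002,0.229,0,0.14],[0,0,0,0.002,0.244,0,0.14],[0,0,0,0.002,0.261,0,0.14],[0,0,0,0.002,0.261,0,0.14],[0,0,0,0.002,0.261,0.06,0.14]]

```text
time_s: 10.18
ee_pos: [450.7, 93.4, 91.4]
orientation: [0.71, 0.704, -0.003, -0.001]
contact_force: [0.9, 0.3, 1.6]
gripper_width: 11.9
finger_force: 0.0
```

send_rows:
  series:
    - [[0,0,0,0,0,0.036,0.14],[0,0,0,0.191,-0.213,0.036,0.14],[0,0,0,0.191,-0.213,0.036,0.14],[0,0,0,0.191,-0.213,0.036,0.14],[0,0,0,0.191,-0.213,0.036,0.14],[0,0,0,0.191,-0.213,0.036,0.14],[0,0,0,0.191,-0.213,0.036,0.14],[0,0,0,0.191,-0.213,0.036,0.14],[0,0,0,0.191,-0.213,0.036,0.14],[0,0,0,0.191,-0.213,0.036,0.14]]

```text
time_s: 11.42
ee_pos: [643.0, -118.2, 129.5]
orientation: [0.71, 0.704, 0.0, -0.0]
contact_force: [-0.6, -0.2, 0.0]
gripper_width: 11.5
finger_force: 0.0
```

Run:
```python
from h import *
s=ctrl.read_state();print(s["ee_pos"])
im=ctrl.get_image("wrist"); cv2.imwrite("pics/w2.png",im["color"])
```

```text
[ 642.9960336  -118.21083993  129.5158366 ]
```

View pics/w2.png

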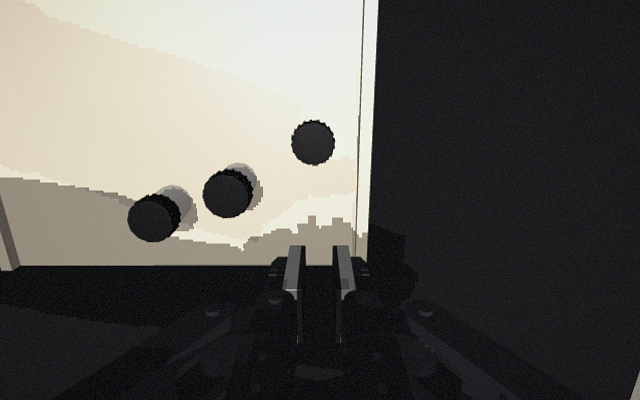

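The last cap (313,142) is lined up with the fingers and the vials are standing to its left. I push it now.

send_rows:
  series:
    - [[0,0,0,0,0,-0.05,0.14],[0,0,0,0,0,-0.095,0.14],[0,0,0,0,0,-0.095,0.14],[0,0,0,0,0.01,-0.095,0.14],[0,0,0,0,0.02,-0.095,0.14],[0,0,0,0,0.034,-0.095,0.14],[0,0,0,0,0.049,-0.095,0.14],[0,0,0,0,0.064,-0.095,0.14],[0,0,0,0,0.079,-0.095,0.14],[0,0,0,0,0.094,-0.095,0.14],[0,0,0,0,0.109,-0.095,0.14],[0,0,0,0,0.124,-0.095,0.14],[0,0,0,0,0.139,-0.095,0.14],[0,0,0,0,0.154,-0.095,0.14],[0,0,0,0,0.169,-0.095,0.14],[0,0,0,0,0.184,-0.095,0.14],[0,0,0,0,0.199,-0.095,0.14],[0,0,0,0,0.214,-0.095,0.14],[0,0,0,0,0.214,-0.095,0.14],[0,0,0,0,0.214,-0.04,0.14]]

```text
time_s: 13.98
ee_pos: [641.3, 94.5, 86.9]
orientation: [0.71, 0.704, -0.003, -0.002]
contact_force: [0.5, 0.6, 1.0]
gripper_width: 12.0
finger_force: 0.0
```

send_rows:
  series:
    - [[0,0,0,0,0,0.06,0.14],[0,0,0,0,0,0.12,0.14],[0,0,0,-0.15,0.26,0.12,0.14],[0,0,0,-0.15,0.26,0.12,0.14],[0,0,0,-0.15,0.26,0.12,0.14],[0,0,0,-0.15,0.26,0.12,0.14],[0,0,0,-0.15,0.26,0.12,0.14],[0,0,0,-0.15,0.26,0.12,0.14],[0,0,0,-0.15,0.26,0.12,0.14]]

```text
time_s: 15.1
ee_pos: [493.7, 354.1, 209.4]
orientation: [0.71, 0.704, -0.0, 0.0]
contact_force: [0.9, -0.5, 0.3]
gripper_width: 12.1
finger_force: 0.0
```

Run:
```python
from h import *
for n,(a,b,c,d) in(("top",(120,280,230,400)),("scene",(140,300,250,430))):
    im=ctrl.get_image(n); cv2.imwrite(f"pics/{n}3.png",cv2.resize(im["color"][a:b,c:d],None,fx=3.5,fy=3.5,interpolation=2))
    for l,z in(("cap0",4),("vial0",30)):
        for q in ctrl.spot_point(n,l)[:4]: print(n,l,round(q["confidence"],2),ray(im,q["location"],z).round())
```

```text
top cap0 0.44 [655. 121.   4.]
top cap0 0.4 [508. 131.   4.]
top cap0 0.39 [469. 133.   4.]
top vial0 0.56 [ 583. -110.   30.]
top vial0 0.4 [ 543. -130.   30.]
scene cap0 0.66 [631. 143.   4.]
scene cap0 0.42 [449. 134.   4.]
scene vial0 0.6 [ 583. -109.   30.]
scene vial0 0.58 [ 546. -131.   30.]
scene vial0 0.26 [540. -42.  30.]
```

View pics/top3.png

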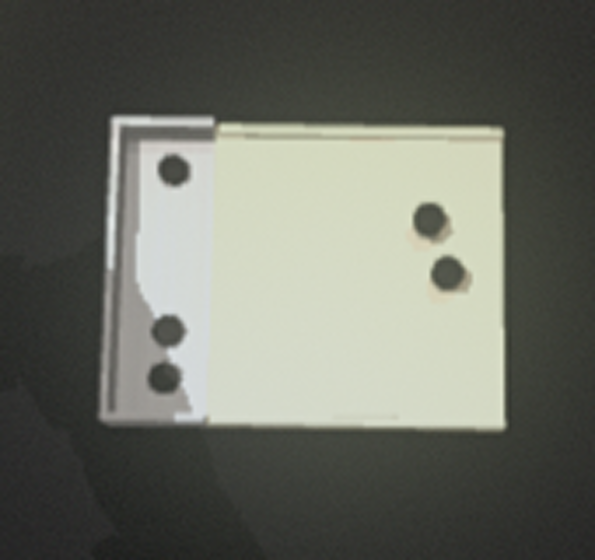

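View pics/scene3.png

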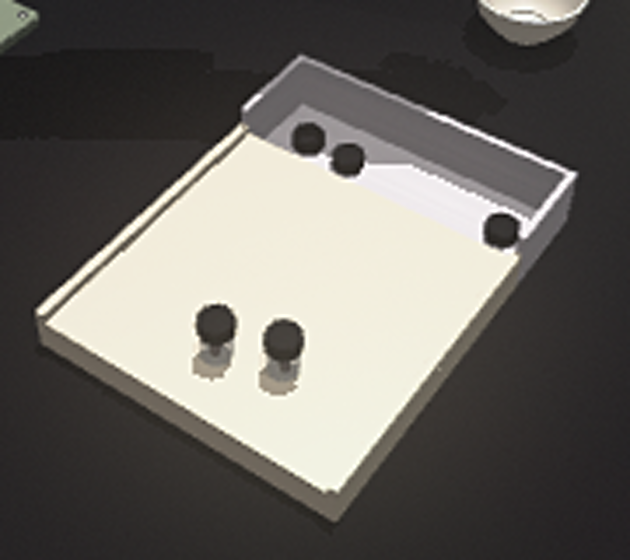

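All three caps lie in the trough, at top-view pixels (173,170), (168,330) and (164,377). Both vials are standing, and the arm is clear.

```bash
python3 -c "
from workcell import ctrl
print(ctrl.finish_job())"
```

```text
the job is handed in; nothing more can be done
None
```

I swept all three caps into the trough and left both vials standing in place; the job is handed in, though no verdict came back.

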